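Load a blank and index the dowel-drilling table one click

TASK

Move the loose wooden blank from the wooden holder to the one empty nest of the round indexing table: there is room for fingers only at its long sides in the holder and only at its ends in the nest, so on the way lay it flat on the open bench well clear of the holder, let go and take it again, then seat it so that it lies fully down and level in the nest, and let go. Only then turn the table (its upright pegs are the handles) one click anticlockwise seen from above, so that the blank rests clicked in before the drill. Do not turn the table well past that click or the other way, and do not shift the plane, bottle or slat.

Things in the scene. Friction and masses are not known exactly. Their poses are not given: they have to be found in the camera images.
- blank: Loose light-wood block, 64 (x) by 40 (y) by 20 mm (z), about 40 g, the same both ways round. Starts lying flat in the holder. Origin at the centre of its underside, x along its length.
- holder: Fixed grey-painted wooden board 110 (x) by 90 (y) by 8 mm on the bench, with two end walls across x (inner faces at x = -35 and +35 mm, 60 mm wide in y, 10 mm thick, tops 30 mm above the bench). The blank lies on the board between the walls, length along x, its long sides free. Origin at the centre of the board's underside.
- turret (a joint): Angle of the round indexing table, rad, positive anticlockwise from above. A spring ball clicks in every 1.047 rad (60 deg). It starts clicked in at about 0; the wanted next click is 1.047. Within 0.08 rad of a click the spring pulls it home; 0.08 to 0.18 rad off, it pushes away; elsewhere it turns easily and stays where left. Passing the bumps takes about 6 N at a peg.
- hub (a point): On the table's upright axis, at the top face of its plywood disc (310 mm across, 63 mm above the bench). Turns with the table: x points to the empty nest, z up. Six aluminium nests, centred 100 mm from the axis, stand every 60 deg; the other five hold fixed blanks, tops 22 mm above the disc. On the axis is a low screw head, 20 mm wide, 10 mm high.
- nest (a point): Centre of the empty nest's floor, 100 mm from the axis, 2 mm above the disc; turns with the table, x radially outward. Pocket 67 (x) by 43 mm (y). Cheeks along its long sides: 7 mm thick, 60 mm long, 16 mm above the floor. Low lips across both ends: 7 mm thick, 5 mm above the floor; fingers on the blank's ends pass over them. The blank lies on the floor, length along x, its top 20 mm above it.
- peg (a point): Centre of the top of one of six upright round steel turning pegs (14 mm diameter, 60 mm tall above the disc, 128 mm from the axis). This one stands 30 deg anticlockwise of the empty nest and turns with the table; the other five follow every 60 deg, each midway between two nests. Any may be used.
- drill_tip (a point): Tip of the bit of the fixed horizontal drill beside the table, 165 mm from the table's axis and 75 mm above the bench, pointing at the axis; 60 degrees anticlockwise from where the empty nest starts. Behind the tip lie chuck and a motor 64 mm in diameter, outward to 380 mm from the axis, 116 mm high.
- plane: Bystander: metal hand plane, 235 by 60 mm, about 100 mm tall, loose. Origin at the centre of its sole.
- glue: Bystander: white bottle, 56 mm diameter, 150 mm tall, loose. Origin at the centre of its foot.
- slat: Bystander: loose wooden slat 170 by 40 by 20 mm, like the blank but much longer. Origin at the centre of its underside, x along its length.

How it is judged (in metres and radians):
On the way, in this order (a step that is already met when the one before it is completed fails the run):
1. the blank lies flat on the bench, let go and at rest, with its centre more than 80 mm from the holder's centre; the table is still at its first click (height (world z) of blank below 0.004 m and angle between blank's own z axis and vertical below 0.05 rad and horizontal distance between blank and holder above 0.08 m and contact force between the fingers and blank below 0.05 N and linear speed of blank below 0.02 m/s and value of joint turret below 0.09 rad), for 0.2 s.
2. the blank sits down and level in the empty nest, let go, while the table is still at its first click (horizontal distance between blank and nest below 0.005 m and z of blank in the frame of nest between -0.003 and 0.002 m and angle between blank's own z axis and vertical below 0.04 rad and angle between the x axis of blank and the x axis of nest, either way round below 0.12 rad and contact force between the fingers and blank below 0.05 N and value of joint turret between -0.09 and 0.09 rad), for 0.2 s.
At the end, for the whole second after the job is handed in: The table rests one click on (joint within 0.05 rad of 1.047); the blank lies in its nest, centre within 5 mm of the nest's centre in plan, underside within 2 mm of the floor, tilted less than 0.04 rad and its length along the nest within 0.12 rad, and is at rest (horizontal distance between blank and nest below 0.005 m and z of blank in the frame of nest between -0.003 and 0.002 m and angle between blank's own z axis and vertical below 0.04 rad and angle between the x axis of blank and the x axis of nest, either way round below 0.12 rad and value of joint turret between 0.997 and 1.097 rad and velocity of joint turret between -0.05 and 0.05 rad/s and linear speed of blank below 0.02 m/s); the robot touches nothing.
It fails at once if the table is turned more than 0.25 rad past the wanted click (value of joint turret above 1.297 rad).
It fails at once if the table is turned more than 0.25 rad the wrong way (value of joint turret below -0.25 rad).
It fails at once if the plane, bottle or slat is moved more than 20 mm (distance of any of plane, glue, slat from where it was at the start of the episode above 0.02 m).
It also fails if it takes over 67 s, if anything falls off the work surface, if the arm or the gripper's body presses on something with over 40 N, if the wrist force passes 120 N, or if a joint passes its speed limit or range.

ROBOT

A 6-joint arm with a two-finger parallel gripper is mounted at the origin on the work surface. World frame = base frame: x ahead of the robot, y to its left, z up, the work surface at z = 0. Lengths are in m, angles in degrees, forces in N, time in s.
With the tool pointing down it reaches from about 0.25 to 0.8 m from the base axis. Payload 3.9 kg.
Tool frame: the origin (TCP) lies at the centre of the arm's flange, where the gripper is bolted on; the fingertips stand 173 mm ahead of it and the grasp point (between the pads) lies 155 mm ahead of it; z points along the fingers, y is the line along which they close (so a half turn about z gives the same grasp; the last joint's range is limited). The gripper opens to 85 mm and grips with 20 to 120 N. Pads are 22 mm wide; open, the fingers measure 114 mm over their backs; the gripper's body (76 mm by 85 mm) begins 54 mm behind the grasp point. The pads swing forward as they close: fully open they stand 13 mm farther back than shut.
Start: joints at [70.417, 14.897, -7.913, 67.191, 0, 90], TCP at [0.176, 0.495, 0.405] pointing down, gripper open.
Joint ranges: [-159.42, 159.42], [-47.68, 98.78], [-73.54, 78.23], [-108.79, 121.32], [-90, 84.71], [-180, 180]. Speed limits (degrees/s): [147.25, 147.25, 180, 180, 180, 180].

INTERFACE

Orientations are given as a 3x3 rotation matrix whose columns are the frame's x, y, z axes.
In Python, from cell import env gives the robot as it stands.
- The arm moves only by the tool send_rows, never from a script. Its argument "deltas" is a list of rows, each an object with "delta_pos": the shift along the tool's x, y, z in mm, a list of three; "angular": the turn, a rotation vector about the tool's x, y, z in degrees, a list of three. In form: [{"delta_pos": [dx, dy, dz], "angular": [ax, ay, az]}, ...]. A call has 1 to 10 rows; each row shifts and turns the commanded pose from where the row before left it, along the tool's axes as they then stand; what a row does not reach is not made up. A row lasts 1/10 s, in which the tool goes at most 50 mm and 8.59 degrees, less where a joint would pass 70% of its speed; a pose out of reach is approached as far as the arm can. A call with a gripper value outside its range is refused whole. "grip" is the opening, from -1 (shut) to 1 (fully open), set as the call begins (left out, the last holds). The fingers move at their own pace and stop on an object; "squeeze" is the grip in N (left out, the last holds). Time passes only in rows, so rows that do not move let the fingers close. It gives the time, the measured TCP pose, the force, the opening and the grip force at its end, in the units of the state.
- env.state(): the state, without advancing time (a new reading comes with each control period).
- env.capture(name): name is "side" or "top" or "wrist"; returns the picture (400x640x3 uint8, red, green, blue); there is no depth.
- env.get_calibration(name): a dict with "intrinsics" (3x3 intrinsics, pixels), "rvec" (rotation vector, rad) and "tvec" (3), from world to camera coordinates, as OpenCV has them; the wrist camera has in their place "hand_eye" (4x4, takes a point from camera to tool coordinates, whose origin is the TCP and whose axes are the flange's). Camera axes: x right, y down, z forward; pixel columns grow to the right and rows downward; lengths in m; the calibration is good to about 2 mm. A picture is of the moment at which its call begins: read the wrist's pose just before it. get_calibration takes no time and is no camera call.
- env.sign_off(): hands the job in; it is judged then, once.
Trained networks look in the newest picture that a camera, given by its name, has taken for a name from the list of things; names that differ only in an ending like _2 or _b are one class to them, and where a whole thing is asked for, a point or a joint stands for the part that bears it (a point fixed in the world has none). Each returns a list of dicts, best first, with "confidence" (0 to 1); they miss things now and then, are a little off and sometimes report something else, mostly with a low value. They report only what shows in the picture. A call takes as long as a camera call.
- env.find_in(label, camera): "location" ([x, y, z] in m, in world coordinates, good to about 4 mm: the middle of the surface that is visible of it).
- env.mark_of(label, camera): "location" ([x, y, z] in m, in world coordinates, good to about 4 mm: a listed point, or the origin of a listed thing).
The state is a dict: "time": time; "q": joint angles; "joint_vel": joint speeds; "joint_efforts": joint torques, N m; "tool_pos": TCP position; "orientation": TCP orientation; "ft_force": force on the tool from outside, world axes, zero at the start; "ft_torque": the same for the moment, N m; "grip_width": finger opening in m; "grip_force": force on a finger pad.
Only numpy, scipy, OpenCV 4.12 (cv2) and the standard library are available. Lean on these libraries where they do the work, as an engineer would, in place of code of your own. Each camera call takes 0.05 s, during which the arm holds its last target. There are 200 camera calls.

## Working session

There is one attempt and no reset: what is moved stays moved. The work goes in short steps, Python scripts to look and compute and a tool call to move; the robot and the scene stay as the last step left them, time stands still between calls to the robot, and variables do not carry over. Pictures are saved under pics/ and viewed, at most 14 in all, crops included, and the job is handed in when it is done.

Besides the shell and the picture viewer there is one more tool, called after "Request:" as a command line: name --argument value ..., lists and objects as JSON in quotes. send_rows: Moves the arm, as the interface text tells. Its arguments: {"type":"object","properties":{"deltas":{"type":"array","items":{"type":"object","properties":{"delta_pos":{"type":"array","items":{"type":"number"}},"angular":{"type":"array","items":{"type":"number"}}}}},"grip":{"type":"number"},"squeeze":{"type":"number"}},"required":["deltas"]}

```bash
mkdir -p pics; ls; python3 - <<'E'
from cell import env
import cv2,numpy as np
for c in("top","side"):
    im=env.capture(c); cv2.imwrite(f"pics/{c}0.png",im[:,:,::-1])
    for l in("blank","holder","hub","nest","peg","drill_tip","plane","glue","slat"):
        print(c,l,[(np.round(d["location"],3).tolist(),round(d["confidence"],2)) for d in env.mark_of(l,c)][:6])
s=env.state();print(s["time"],s["tool_pos"],s["orientation"],s["grip_width"])
E
```

```text
pics
top blank [([0.458, 0.152, 0.009], 0.59), ([0.7, 0.375, -0.005], 0.4), ([0.595, -0.133, 0.064], 0.18)]
top holder [([0.457, 0.148, 0.0], 0.78), ([0.525, -0.204, 0.066], 0.47)]
top hub [([0.592, -0.136, 0.066], 0.82)]
top nest [([0.526, -0.203, 0.066], 0.63)]
top peg [([0.563, -0.26, 0.124], 0.94)]
top drill_tip [([0.644, -0.287, 0.072], 0.61)]
top plane [([0.476, 0.468, 0.001], 0.75), ([0.454, 0.149, 0.009], 0.26)]
top glue [([0.78, 0.057, 0.001], 0.58)]
top slat [([0.697, 0.376, -0.002], 0.55)]
side blank [([0.455, 0.146, 0.011], 0.79)]
side holder [([0.457, 0.148, -0.002], 0.6)]
side hub [([0.596, -0.138, 0.064], 0.87)]
side nest [([0.527, -0.202, 0.065], 0.86)]
side peg [([0.564, -0.259, 0.125], 0.65), ([0.598, -0.135, 0.064], 0.17)]
side drill_tip [([0.644, -0.289, 0.071], 0.98)]
side plane [([0.479, 0.469, 0.005], 0.8)]
side glue [([0.789, 0.065, 0.002], 0.93), ([0.461, 0.144, -0.0], 0.2)]
side slat [([0.701, 0.38, 0.005], 0.81)]
1.0 [0.17596653 0.4946091  0.40471196] [[-9.42146203e-01  3.35202225e-01  8.61587961e-06]
 [ 3.35202225e-01  9.42146203e-01 -1.33566095e-06]
 [-8.56513479e-06  1.62967412e-06 -1.00000000e+00]] 0.08535311318448825
```

View pics/top0.png

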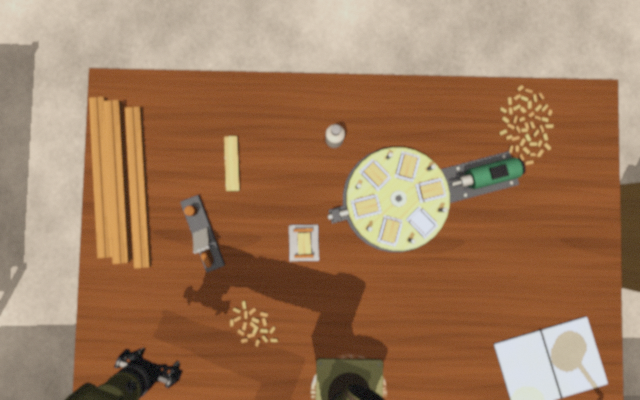

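View pics/side0.png

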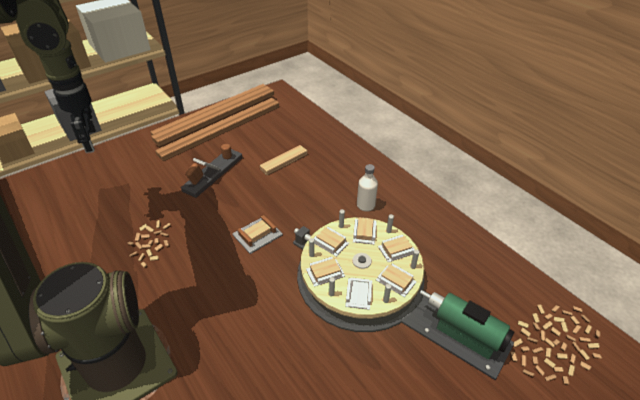

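```bash
cat > h.py <<'E'
from cell import env
import numpy as np, cv2
from scipy.spatial.transform import Rotation as Ro
def yaw(R): return np.degrees(np.arctan2(R[1,1],R[0,1]))   # direction of tool y
def plan(p,y=None):
    "tool-frame shift (mm) to p at present orientation; then turn about tool z for tool y along yaw y (mod 180)"
    s=env.state();R=np.array(s["orientation"])
    print("shift mm",np.round(R.T@(np.array(p)-s["tool_pos"])*1e3,1),"t",round(s["time"],2),"tcp",np.round(s["tool_pos"],4))
    if y is not None:
        d=(y-yaw(R)+90)%180-90
        print("turn z deg",round(-d,2),"q",np.round(s["q"],1))
        R2=R@Ro.from_rotvec([0,0,-d],degrees=True).as_matrix()
        print("shift if turned first",np.round(R2.T@(np.array(p)-s["tool_pos"])*1e3,1), "tilt fix (tool rotvec)",np.round(np.degrees(np.cross(R[:,2],[0,0,-1])@R),2))
def cam(name):
    c=env.get_calibration(name);K=np.array(c["intrinsics"])
    if name!="wrist": return K,Ro.from_rotvec(np.ravel(c["rvec"])).as_matrix(),np.ravel(c["tvec"])
    s=env.state();T=np.eye(4);T[:3,:3]=s["orientation"];T[:3,3]=s["tool_pos"]
    M=np.linalg.inv(T@np.array(c["hand_eye"]));return K,M[:3,:3],M[:3,3]
def px2w(uv,z,C):
    K,R,t=C;o=-R.T@t
    d=(np.c_[np.atleast_2d(uv),np.ones(len(np.atleast_2d(uv)))]@np.linalg.inv(K).T)@R
    return o+d*((z-o[2])/d[:,2])[:,None]
def w2px(P,C):
    K,R,t=C;q=(np.atleast_2d(P)@R.T+t)@K.T;return q[:,:2]/q[:,2:]
def shot(name,f=None):
    C=cam(name);im=env.capture(name)[:,:,::-1].copy()
    if f: cv2.imwrite("pics/"+f,im)
    return C,im
def marks(l,c): 
    r=[(np.round(d["location"],4).tolist(),round(d["confidence"],2)) for d in env.mark_of(l,c)][:4];print(c,l,r);return r
E
python3 - <<'E'
from h import *
plan([0.40,0.148,0.40],90)
print(env.get_calibration("wrist"))
E
```

```text
shift mm [-327.3 -251.5    4.7] t 1.0 tcp [0.176  0.4946 0.4047]
turn z deg -19.58 q [70.4 14.9 -7.9 67.2 -0.  90. ]
shift if turned first [-224.  -346.6    4.7] tilt fix (tool rotvec) [0. 0. 0.]
{'intrinsics': array([[290.64389457,   0.        , 321.86240668],
       [  0.        , 290.64389457, 202.45822566],
       [  0.        ,   0.        ,   1.        ]]), 'hand_eye': array([[-2.39908363e-04, -9.52254084e-01, -3.05306571e-01,
         7.79144814e-02],
       [ 9.99999966e-01, -1.97160695e-04, -1.70848853e-04,
        -1.40028440e-03],
       [ 1.02497063e-04, -3.05306601e-01,  9.52254099e-01,
         3.21816981e-02],
       [ 0.00000000e+00,  0.00000000e+00,  0.00000000e+00,
         1.00000000e+00]])}
```

Request:
send_rows --deltas '[{"angular": [0, 0, -6.5], "delta_pos": [0, 0, 0]}, {"angular": [0, 0, -6.5], "delta_pos": [0, 0, 0]}, {"angular": [0, 0, -6.6], "delta_pos": [0, 0, 0]}]'

```text
time: 1.3
tool_pos: [0.176, 0.4946, 0.4047]
orientation: [[-1.0, -0.005, -0.0], [-0.005, 1.0, -0.0], [0.0, -0.0, -1.0]]
ft_force: [-0.4, -0.5, 0.5]
grip_width: 0.0852
grip_force: 0.0
```

Request:
send_rows --deltas '[{"angular": [0, 0, 0], "delta_pos": [-28, -34.7, 8]}, {"angular": [0, 0, 0], "delta_pos": [-28, -34.7, 8]}, {"angular": [0, 0, 0], "delta_pos": [-28, -34.7, 8]}, {"angular": [0, 0, 0], "delta_pos": [-28, -34.7, 8]}, {"angular": [0, 0, 0], "delta_pos": [-28, -34.7, 8]}, {"angular": [0, 0, 0], "delta_pos": [-28, -34.7, 8]}, {"angular": [0, 0, 0], "delta_pos": [-28, -34.7, 8]}, {"angular": [0, 0, 0], "delta_pos": [-28, -34.7, 8]}, {"angular": [0, 0, 0], "delta_pos": [-28, -34.7, 8]}, {"angular": [0, 0, 0], "delta_pos": [-28, -34.7, 8]}]'

```text
time: 2.3
tool_pos: [0.457, 0.1461, 0.3246]
orientation: [[-1.0, -0.0, 0.001], [-0.0, 1.0, 0.0], [-0.001, 0.0, -1.0]]
ft_force: [-0.2, 0.9, -0.5]
grip_width: 0.0854
grip_force: 0.0
```

Request:
send_rows --deltas '[{"angular": [0, 0, 0], "delta_pos": [0, 0, 0]}, {"angular": [0, 0, 0], "delta_pos": [0, 0, 0]}]'

```text
time: 2.5
tool_pos: [0.4564, 0.1469, 0.3244]
orientation: [[-1.0, 0.002, -0.001], [0.002, 1.0, 0.0], [0.001, 0.0, -1.0]]
ft_force: [0.1, -0.4, 0.2]
grip_width: 0.0853
grip_force: 0.0
```

```bash
python3 - <<'E'
from h import *
C,im=shot("wrist","w1.png")
marks("blank","wrist");marks("holder","wrist")
plan([0.457,0.148,0.25],90)
E
```

```text
wrist blank [([0.4545, 0.1472, 0.0099], 0.66)]
wrist holder []
shift mm [-1.6 -0.5 74.9] t 2.65 tcp [0.4554 0.1485 0.3249]
turn z deg 0.1 q [ 18.1  13.4 -22.6  54.1   0.   17.9]
shift if turned first [-1.6 -0.5 74.9] tilt fix (tool rotvec) [ 0.02 -0.01  0.  ]
```

View pics/w1.png

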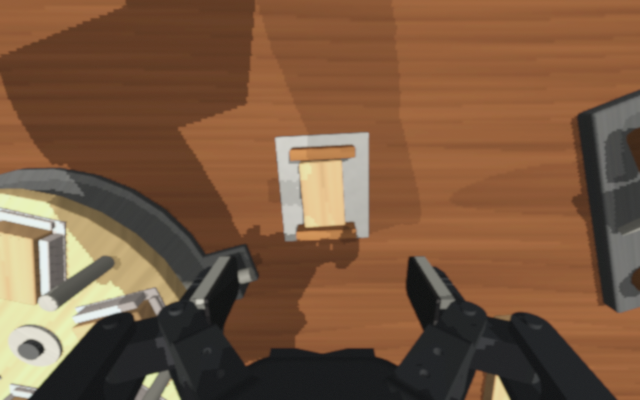

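```bash
python3 - <<'E'
from h import *
C=cam("wrist")
B=px2w([[276,137],[369,132],[369,237],[286,241]],.008,C);print(B[:,:2].round(4),B.mean(0))
T=px2w([[299,162],[343,160],[346,226],[302,228]],.028,C);print(T[:,:2].round(4),T.mean(0))
for P in(B,T):
  for a,b in((0,3),(1,2)): 
    d=P[a]-P[b];print(np.degrees(np.arctan2(d[1],d[0])).round(1),np.linalg.norm(d).round(4))
  d=P[1]-P[0];print(np.degrees(np.arctan2(d[1],d[0]))-90)
# refine: color-edge image crop
im=cv2.imread("pics/w1.png");cv2.imwrite("pics/w1c.png",cv2.resize(im[120:250,260:390],None,fx=4.5,fy=4.5,interpolation=cv2.INTER_CUBIC))
E
```

```text
[[0.4024 0.1031]
 [0.3976 0.1921]
 [0.507  0.1976]
 [0.5118 0.1087]] [0.45468232 0.1503606  0.008     ]
[[0.423  0.1261]
 [0.4211 0.1664]
 [0.4861 0.1709]
 [0.4883 0.1276]] [0.45461372 0.14776661 0.028     ]
-177.0 0.1096
-177.1 0.1096
3.0948596164873834
-178.7 0.0653
-176.0 0.0652
2.6998439340129323
```

View pics/w1c.png

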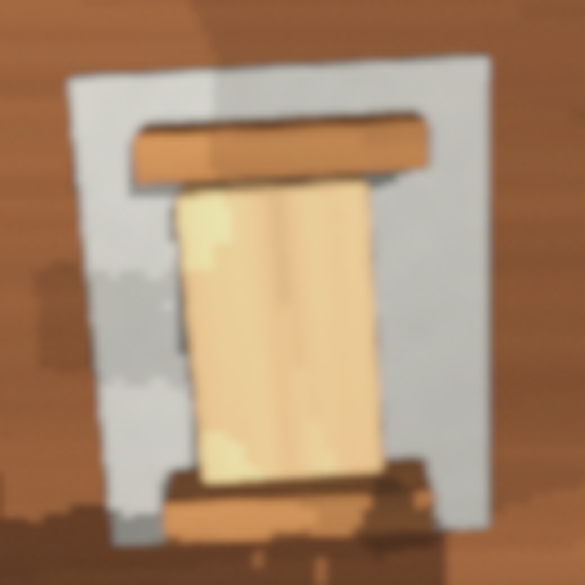

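Request:
send_rows --deltas '[{"angular": [0, 0, -3], "delta_pos": [0, 0, 0]}, {"angular": [0, 0, 0], "delta_pos": [1, -1, 30]}, {"angular": [0, 0, 0], "delta_pos": [0, 0, 35]}, {"angular": [0, 0, 0], "delta_pos": [0, 0, 30]}, {"angular": [0, 0, 0], "delta_pos": [0, 0, 20]}, {"angular": [0, 0, 0], "delta_pos": [0, 0, 15]}, {"angular": [0, 0, 0], "delta_pos": [0, 0, 10]}, {"angular": [0, 0, 0], "delta_pos": [0, 0, 4]}, {"angular": [0, 0, 0], "delta_pos": [0, 0, 0]}]' --grip 1

```text
time: 3.55
tool_pos: [0.4549, 0.1472, 0.1808]
orientation: [[-0.999, -0.054, -0.0], [-0.054, 0.999, -0.0], [0.0, 0.0, -1.0]]
ft_force: [0.5, 0.1, 0.9]
grip_width: 0.0857
grip_force: 0.0
```

Request:
send_rows --deltas '[{"delta_pos": [0, 0, 0], "angular": [0, 0, 0]}, {"delta_pos": [0, 0, 0], "angular": [0, 0, 0]}, {"delta_pos": [0, 0, 0], "angular": [0, 0, 0]}, {"delta_pos": [0, 0, 0], "angular": [0, 0, 0]}, {"delta_pos": [0, 0, 0], "angular": [0, 0, 0]}, {"delta_pos": [0, 0, 0], "angular": [0, 0, 0]}, {"delta_pos": [0, 0, 0], "angular": [0, 0, 0]}, {"delta_pos": [0, 0, 0], "angular": [0, 0, 0]}]' --grip -1 --squeeze 30

```text
time: 4.35
tool_pos: [0.4555, 0.1467, 0.1814]
orientation: [[-0.999, -0.053, 0.001], [-0.053, 0.999, 0.0], [-0.001, 0.0, -1.0]]
ft_force: [-0.3, 0.3, 6.0]
grip_width: 0.0394
grip_force: 30.7
```

Request:
send_rows --deltas '[{"delta_pos": [0, 0, -20], "angular": [0, 0, 0]}, {"delta_pos": [0, 0, -30], "angular": [0, 0, 0]}, {"delta_pos": [8, -14, -10], "angular": [0, 0, 0]}, {"delta_pos": [15, -26, 0], "angular": [0, 0, 0]}, {"delta_pos": [20, -34, 0], "angular": [0, 0, 0]}, {"delta_pos": [20, -34, 0], "angular": [0, 0, 0]}, {"delta_pos": [15, -26, 0], "angular": [0, 0, 0]}, {"delta_pos": [5, -9, 10], "angular": [0, 0, 0]}, {"delta_pos": [0, 0, 20], "angular": [0, 0, 0]}, {"delta_pos": [0, 0, 15], "angular": [0, 0, 0]}]'

```text
time: 5.35
tool_pos: [0.3782, -0.0016, 0.1948]
orientation: [[-0.999, -0.051, -0.001], [-0.051, 0.999, -0.0], [0.001, -0.0, -1.0]]
ft_force: [0.4, 1.3, 0.1]
grip_width: 0.0392
grip_force: 30.7
```

Request:
send_rows --deltas '[{"delta_pos": [0, 0, 10], "angular": [0, 0, 0]}, {"delta_pos": [0, 0, 6], "angular": [0, 0, 0]}, {"delta_pos": [0, 0, 3], "angular": [0, 0, 0]}, {"delta_pos": [0, 0, 0], "angular": [0, 0, 0]}]'

```text
time: 5.75
tool_pos: [0.3793, -0.0007, 0.1765]
orientation: [[-0.999, -0.052, -0.001], [-0.052, 0.999, -0.0], [0.001, -0.0, -1.0]]
ft_force: [-0.5, -0.5, -0.9]
grip_width: 0.0393
grip_force: 30.7
```

Request:
send_rows --deltas '[{"delta_pos": [0, 0, 1.5], "angular": [0, 0, 0]}, {"delta_pos": [0, 0, 1], "angular": [0, 0, 0]}, {"delta_pos": [0, 0, 0], "angular": [0, 0, 0]}]'

```text
time: 6.05
tool_pos: [0.3799, -0.0005, 0.1744]
orientation: [[-0.999, -0.053, 0.0], [-0.053, 0.999, -0.0], [-0.0, -0.0, -1.0]]
ft_force: [-0.4, 1.4, -0.5]
grip_width: 0.0395
grip_force: 30.7
```

Request:
send_rows --deltas '[{"delta_pos": [0, 0, 0.7], "angular": [0, 0, 0]}, {"delta_pos": [0, 0, 0], "angular": [0, 0, 0]}]'

```text
time: 6.25
tool_pos: [0.3798, -0.0005, 0.1736]
orientation: [[-0.999, -0.053, 0.0], [-0.053, 0.999, -0.0], [-0.0, -0.0, -1.0]]
ft_force: [-0.7, -0.2, -0.5]
grip_width: 0.0394
grip_force: 30.7
```

Request:
send_rows --deltas '[{"delta_pos": [0, 0, 0.7], "angular": [0, 0, 0]}, {"delta_pos": [0, 0, 0], "angular": [0, 0, 0]}]'

```text
time: 6.45
tool_pos: [0.3798, -0.0005, 0.1734]
orientation: [[-0.999, -0.053, 0.0], [-0.053, 0.999, -0.0], [-0.0, -0.0, -1.0]]
ft_force: [-2.2, 0.4, 8.5]
grip_width: 0.0393
grip_force: 31.6
```

Request:
send_rows --deltas '[{"delta_pos": [0, 0, 0], "angular": [0, 0, 0]}, {"delta_pos": [0, 0, 0], "angular": [0, 0, 0]}, {"delta_pos": [0, 0, 0], "angular": [0, 0, 0]}, {"delta_pos": [0, 0, 0], "angular": [0, 0, 0]}, {"delta_pos": [0, 0, 0], "angular": [0, 0, 0]}, {"delta_pos": [0, 0, 0], "angular": [0, 0, 0]}, {"delta_pos": [0, 0, 0], "angular": [0, 0, 0]}]' --grip 1

```text
time: 7.15
tool_pos: [0.3797, -0.0005, 0.1728]
orientation: [[-0.999, -0.053, -0.0], [-0.053, 0.999, 0.0], [0.0, 0.0, -1.0]]
ft_force: [0.3, -0.1, -0.4]
grip_width: 0.0856
grip_force: 0.0
```

Request:
send_rows --deltas '[{"delta_pos": [0, 0, -20], "angular": [0, 0, 0]}, {"delta_pos": [0, 0, -40], "angular": [0, 0, 0]}, {"delta_pos": [0, 0, -40], "angular": [0, 0, 0]}, {"delta_pos": [0, 0, -30], "angular": [0, 0, 0]}, {"delta_pos": [0, 0, 0], "angular": [0, 0, 0]}, {"delta_pos": [0, 0, 0], "angular": [0, 0, 0]}]'

```text
time: 7.75
tool_pos: [0.3799, -0.0005, 0.3032]
orientation: [[-0.999, -0.053, 0.002], [-0.053, 0.999, -0.0], [-0.002, -0.0, -1.0]]
ft_force: [0.1, -0.3, -0.2]
grip_width: 0.0855
grip_force: 0.0
```

```bash
python3 - <<'E'
from h import *
C,im=shot("wrist","w2.png")
marks("blank","wrist")
hsv=cv2.cvtColor(im,cv2.COLOR_BGR2HSV)
e=w2px([0.38,-.0005,.02],C)[0];print(e)
u,v=e.astype(int);print(hsv[v-3:v+4:3,u],hsv[v,u+90],hsv[v-80,u])
plan([0.38,0,0.25],3)
E
```

```text
wrist blank [([0.3818, -0.0033, -0.0018], 0.83)]
[323.52691571 199.8905503 ]
[[ 18  93 241]
 [ 18  92 241]
 [ 18  93 241]] [ 12 153 150] [ 12 155 105]
shift mm [-1.2  0.5 51.7] t 7.85 tcp [ 0.379  -0.0005  0.3017]
turn z deg -89.98 q [ -0.1   5.3 -36.7  48.1   0.   -3.1]
shift if turned first [-0.5 -1.2 51.7] tilt fix (tool rotvec) [ 0.01 -0.13 -0.  ]
```

View pics/w2.png

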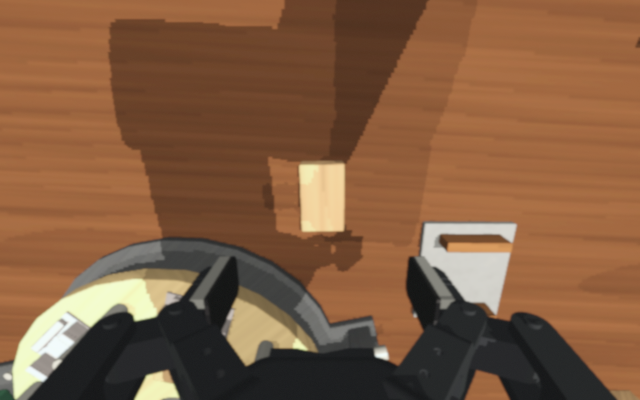

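Request:
send_rows --deltas '[{"delta_pos": [0, 0, 0], "angular": [0, 0, 8.5]}, {"delta_pos": [0, 0, 0], "angular": [0, 0, 8.5]}, {"delta_pos": [0, 0, 0], "angular": [0, 0, 8.5]}, {"delta_pos": [0, 0, 0], "angular": [0, 0, 8.5]}, {"delta_pos": [0, 0, 0], "angular": [0, 0, 8.5]}, {"delta_pos": [0, 0, 0], "angular": [0, 0, 8.5]}, {"delta_pos": [0, 0, 0], "angular": [0, 0, 8.5]}, {"delta_pos": [0, 0, 0], "angular": [0, 0, 8.5]}, {"delta_pos": [0, 0, 0], "angular": [0, 0, 8.5]}, {"delta_pos": [0, 0, 0], "angular": [0, 0, 8.5]}]'

```text
time: 8.85
tool_pos: [0.3789, -0.0005, 0.3011]
orientation: [[-0.133, 0.991, -0.004], [0.991, 0.133, -0.0], [0.001, -0.004, -1.0]]
ft_force: [0.9, 1.0, 0.7]
grip_width: 0.0853
grip_force: 0.0
```

Request:
send_rows --deltas '[{"delta_pos": [0, 0, 0], "angular": [0, 0, 5]}, {"delta_pos": [0, 0, 0], "angular": [0, 0, 0]}, {"delta_pos": [0, 0, 0], "angular": [0, 0, 0]}, {"delta_pos": [0, 0, 0], "angular": [0, 0, 0]}]'

```text
time: 9.25
tool_pos: [0.3795, -0.0005, 0.3022]
orientation: [[-0.054, 0.999, -0.002], [0.999, 0.054, 0.0], [0.0, -0.002, -1.0]]
ft_force: [0.6, 0.1, 0.7]
grip_width: 0.0855
grip_force: 0.0
```

```bash
cat >> h.py <<'E'
def seg(im,C,z,guess,lo,hi):
    "rect (in plan at height z) of the colour blob that holds the guess point"
    hsv=cv2.cvtColor(im,cv2.COLOR_BGR2HSV);m=cv2.inRange(hsv,np.array(lo),np.array(hi))
    n,l=cv2.connectedComponents(m);u,v=w2px(guess,C)[0].round().astype(int)
    c=max(cv2.findContours((l==l[v,u]).astype(np.uint8),cv2.RETR_EXTERNAL,cv2.CHAIN_APPROX_NONE)[0],key=len)[:,0]
    P=px2w(c.astype(float),z,C)[:,:2]
    (cx,cy),(w,h),a=cv2.minAreaRect((P*1e3).astype(np.float32))
    if w<h: w,h,a=h,w,a+90
    print("rect centre",round(cx,1),round(cy,1),"size",round(w,1),round(h,1),"long axis deg",round((a+90)%180-90,1))
    return cx/1e3,cy/1e3,a
E
python3 - <<'E'
from h import *
C,im=shot("wrist","w3.png")
seg(im,C,.02,[.38,-.0005,.02],[8,30,200],[30,135,255])
plan([0.38,0,0.175],3)
E
```

```text
rect centre 379.6 -1.3 size 62.2 38.7 long axis deg 3.5
shift mm [  0.5   0.6 127.4] t 9.3 tcp [ 0.3796 -0.0005  0.3024]
turn z deg 0.07 q [ -0.1   5.3 -36.6  48.1   0.   86.8]
shift if turned first [  0.5   0.6 127.4] tilt fix (tool rotvec) [-0.06 -0.   -0.  ]
```

Request:
send_rows --deltas '[{"delta_pos": [-0.3, 0.2, 30], "angular": [0, 0, 0]}, {"delta_pos": [0, 0, 40], "angular": [0, 0, 0]}, {"delta_pos": [0, 0, 30], "angular": [0, 0, 0]}, {"delta_pos": [0, 0, 18], "angular": [0, 0, 0]}, {"delta_pos": [0, 0, 9.4], "angular": [0, 0, 0]}, {"delta_pos": [0, 0, 0], "angular": [0, 0, 0]}, {"delta_pos": [0, 0, 0], "angular": [0, 0, 0]}]'

```text
time: 10.0
tool_pos: [0.3805, -0.0008, 0.1759]
orientation: [[-0.053, 0.999, 0.001], [0.999, 0.053, -0.0], [-0.0, 0.001, -1.0]]
ft_force: [0.9, -0.2, -0.0]
grip_width: 0.0853
grip_force: 0.0
```

Request:
send_rows --deltas '[{"delta_pos": [0, 0, 0], "angular": [0, 0, 0]}, {"delta_pos": [0, 0, 0], "angular": [0, 0, 0]}, {"delta_pos": [0, 0, 0], "angular": [0, 0, 0]}, {"delta_pos": [0, 0, 0], "angular": [0, 0, 0]}, {"delta_pos": [0, 0, 0], "angular": [0, 0, 0]}, {"delta_pos": [0, 0, 0], "angular": [0, 0, 0]}, {"delta_pos": [0, 0, 0], "angular": [0, 0, 0]}]' --grip -1 --squeeze 35

```text
time: 10.7
tool_pos: [0.3806, -0.0008, 0.1766]
orientation: [[-0.053, 0.999, 0.003], [0.999, 0.053, -0.0], [-0.0, 0.003, -1.0]]
ft_force: [-0.8, -0.3, 4.7]
grip_width: 0.063
grip_force: 37.8
```

Request:
send_rows --deltas '[{"delta_pos": [0, 0, -10], "angular": [0, 0, 0]}, {"delta_pos": [0, 0, -25], "angular": [0, 0, 0]}, {"delta_pos": [0, 0, -40], "angular": [0, 0, -3]}, {"delta_pos": [0, 0, -40], "angular": [0, 0, -6]}, {"delta_pos": [0, 0, -40], "angular": [0, 0, -7]}, {"delta_pos": [0, 0, -30], "angular": [0, 0, -7]}, {"delta_pos": [0, 0, -10], "angular": [0, 0, -7]}, {"delta_pos": [0, 0, 0], "angular": [0, 0, -7]}, {"delta_pos": [0, 0, 0], "angular": [0, 0, -5]}, {"delta_pos": [0, 0, 0], "angular": [0, 0, 0]}]'

```text
time: 11.7
tool_pos: [0.3798, -0.0008, 0.3712]
orientation: [[-0.707, 0.707, 0.002], [0.707, 0.707, -0.0], [-0.001, 0.001, -1.0]]
ft_force: [-1.0, -0.2, -0.4]
grip_width: 0.0629
grip_force: 39.2
```

```bash
python3 - <<'E'
from h import *
plan([0.505,-0.181,0.37],45)
print(env.state()["grip_width"])
E
```

```text
shift mm [-216.   -38.9    1.4] t 11.7 tcp [ 0.3798 -0.0008  0.3712]
turn z deg 0.01 q [ -0.1   1.7 -29.2  59.   -0.   44.9]
shift if turned first [-216.   -38.9    1.4] tilt fix (tool rotvec) [0.06 0.06 0.  ]
0.06285613063167021
```

Request:
send_rows --deltas '[{"delta_pos": [-12, -2, 0], "angular": [0, 0, 0]}, {"delta_pos": [-28, -5, 0], "angular": [0, 0, 0]}, {"delta_pos": [-34, -6, 0], "angular": [0, 0, 0]}, {"delta_pos": [-34, -6, 0], "angular": [0, 0, 0]}, {"delta_pos": [-34, -6, 0], "angular": [0, 0, 0]}, {"delta_pos": [-34, -6, 0], "angular": [0, 0, 0]}, {"delta_pos": [-28, -5, 0], "angular": [0, 0, 0]}, {"delta_pos": [-12, -3, 0], "angular": [0, 0, 0]}, {"delta_pos": [0, 0, 0], "angular": [0, 0, 0]}, {"delta_pos": [0, 0, 0], "angular": [0, 0, 0]}]'

```text
time: 12.7
tool_pos: [0.5046, -0.1809, 0.37]
orientation: [[-0.707, 0.707, -0.002], [0.707, 0.707, 0.001], [0.002, -0.0, -1.0]]
ft_force: [-0.4, 0.6, -0.5]
grip_width: 0.0631
grip_force: 39.2
```

```bash
python3 - <<'E'
from h import *
C,im=shot("wrist","w4.png")
for l in("nest","hub","peg"): marks(l,"wrist")
print(w2px([[.5265,-.2025,.065],[.594,-.137,.063]],C))
plan([0.505,-0.181,0.37],45)
E
```

```text
wrist nest [([0.5274, -0.2037, 0.0678], 0.65)]
wrist hub [([0.5963, -0.1331, 0.065], 0.85)]
wrist peg [([0.5688, -0.2625, 0.1226], 0.65)]
[[323.40817678 222.47499376]
 [415.98944875 223.01429547]]
shift mm [-0.9 -0.3  0.6] t 12.9 tcp [ 0.5046 -0.1801  0.3706]
turn z deg 0.08 q [-19.6  16.9 -10.3  62.8   0.   25.3]
shift if turned first [-0.9 -0.3  0.6] tilt fix (tool rotvec) [-0.   -0.02 -0.  ]
```

View pics/w4.png

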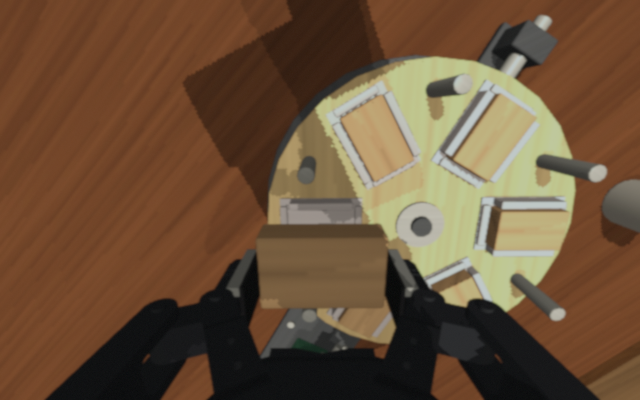

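Request:
send_rows --deltas '[{"delta_pos": [20, 0, 0], "angular": [0, 0, 0]}, {"delta_pos": [30, 0, 0], "angular": [0, 0, 0]}, {"delta_pos": [15, 0, 0], "angular": [0, 0, 0]}, {"delta_pos": [0, 0, 0], "angular": [0, 0, 0]}, {"delta_pos": [0, 0, 0], "angular": [0, 0, 0]}, {"delta_pos": [0, 0, 0], "angular": [0, 0, 0]}]'

```text
time: 13.5
tool_pos: [0.46, -0.1355, 0.3707]
orientation: [[-0.707, 0.707, 0.002], [0.707, 0.707, -0.001], [-0.002, 0.001, -1.0]]
ft_force: [0.1, -0.6, -0.1]
grip_width: 0.063
grip_force: 39.2
```

```bash
python3 - <<'E'
from h import *
C,im=shot("wrist","w5.png")
for l in("nest","hub","peg"): marks(l,"wrist")
u,v=w2px([[.527,-.203,.065]],C)[0].astype(int);print(u,v)
x0,y0=u-75,v-60
cv2.imwrite("pics/w5c.png",cv2.resize(im[y0:y0+110,x0:x0+160],None,fx=5,fy=5,interpolation=cv2.INTER_CUBIC));print(x0,y0)
import pickle;pickle.dump(C,open("C5.pkl","wb"))
E
```

```text
wrist nest []
wrist hub [([0.5931, -0.134, 0.0653], 0.72)]
wrist peg []
322 276
247 216
```

View pics/w5c.png

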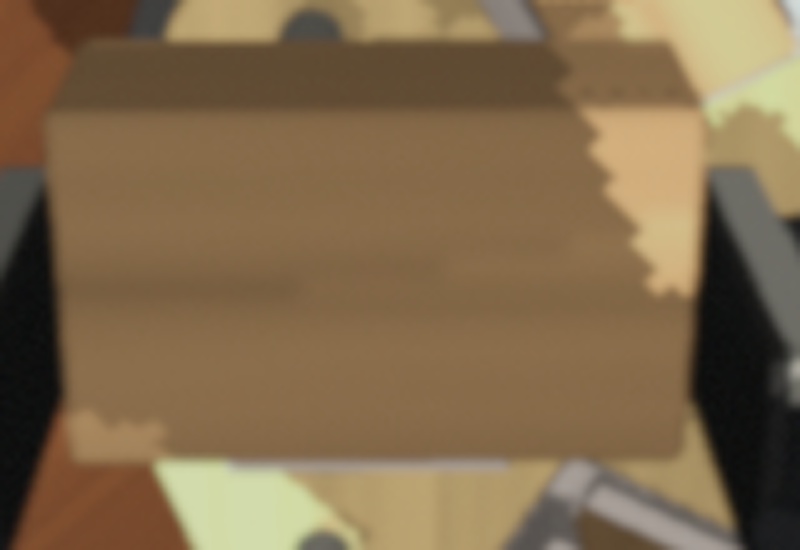

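Request:
send_rows --deltas '[{"delta_pos": [-15, 0, 0], "angular": [0, 0, 0]}, {"delta_pos": [-30, 0, 0], "angular": [0, 0, 0]}, {"delta_pos": [-35, 0, 0], "angular": [0, 0, 0]}, {"delta_pos": [-30, 0, 0], "angular": [0, 0, 0]}, {"delta_pos": [-15, 0, 0], "angular": [0, 0, 0]}, {"delta_pos": [0, 0, 0], "angular": [0, 0, 0]}, {"delta_pos": [0, 0, 0], "angular": [0, 0, 0]}, {"delta_pos": [0, 0, 0], "angular": [0, 0, 0]}]'

```text
time: 14.5
tool_pos: [0.5472, -0.2233, 0.3702]
orientation: [[-0.707, 0.707, -0.001], [0.707, 0.707, 0.001], [0.001, -0.0, -1.0]]
ft_force: [-0.1, 0.8, -0.7]
grip_width: 0.0629
grip_force: 39.2
```

```bash
python3 - <<'E'
from h import *
C,im=shot("wrist","w6.png")
for l in("nest","hub","peg"): marks(l,"wrist")
u,v=w2px([[.527,-.203,.065]],C)[0].astype(int);print(u,v)
x0,y0=u-75,v-60
cv2.imwrite("pics/w6c.png",cv2.resize(im[y0:y0+120,x0:x0+160],None,fx=5,fy=5,interpolation=cv2.INTER_CUBIC));print(x0,y0)
import pickle;pickle.dump(C,open("C6.pkl","wb"))
E
```

```text
wrist nest [([0.5271, -0.2018, 0.0681], 0.62)]
wrist hub [([0.5952, -0.1335, 0.0664], 0.82)]
wrist peg []
323 163
248 103
```

View pics/w6c.png

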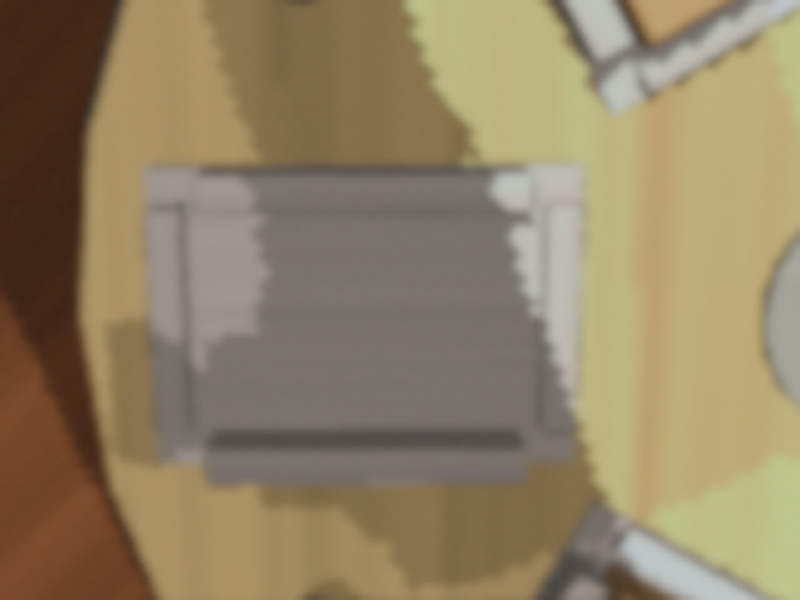

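```bash
python3 - <<'E'
from h import *
import pickle
C=pickle.load(open("C6.pkl","rb"))
f=lambda x,y:(248+x/5-.4,103+y/5-.4)
X=np.array([-.7071,.7071]);Y=np.array([.7071,.7071]);n0=np.array([.527,-.2025])
def loc(p,z): 
    w=px2w(f(*p),z,C)[0,:2]-n0;return (w@X*1e3).round(1),(w@Y*1e3).round(1)
for n,p,z in[("near out L",(195,168),.081),("near out R",(535,166),.081),("near in L",(195,207),.081),("near in R",(530,210),.081),
 ("far in L",(207,447),.081),("far in R",(525,445),.081),("far out L",(207,485),.081),("far out R",(527,480),.081),
 ("lipL out top",(146,205),.070),("lipL out bot",(159,455),.070),("lipR out top",(583,205),.070),("lipR out bot",(575,452),.070),
 ("lipL in",(185,215),.070),("lipL in bot",(192,425),.070),("lipR in",(549,215),.070),("lipR in bot",(540,425),.070),("lipR in2",(531,215),.065)]:
    print(n,loc(p,z))
# disc / all: blank in hand
C2=cam("wrist");im=cv2.imread("pics/w6.png")
plan([0.527,-.2025,.30],45)
E
```

```text
near out L (np.float64(26.5), np.float64(-32.2))
near out R (np.float64(26.8), np.float64(26.6))
near in L (np.float64(19.8), np.float64(-32.5))
near in R (np.float64(19.3), np.float64(26.0))
far in L (np.float64(-23.6), np.float64(-31.9))
far in R (np.float64(-23.2), np.float64(26.5))
far out L (np.float64(-30.9), np.float64(-32.1))
far out R (np.float64(-29.9), np.float64(27.1))
lipL out top (np.float64(19.0), np.float64(-42.7))
lipL out bot (np.float64(-28.3), np.float64(-42.4))
lipR out top (np.float64(19.0), np.float64(36.8))
lipR out bot (np.float64(-27.7), np.float64(37.3))
lipL in (np.float64(17.2), np.float64(-35.7))
lipL in bot (np.float64(-22.4), np.float64(-35.9))
lipR in (np.float64(17.2), np.float64(30.7))
lipR in bot (np.float64(-22.3), np.float64(30.4))
lipR in2 (np.float64(16.6), np.float64(27.9))
shift mm [28.8  0.2 70.7] t 14.7 tcp [ 0.5472 -0.223   0.3707]
turn z deg 0.05 q [-22.2  22.2  -2.2  65.5   0.   22.8]
shift if turned first [28.8  0.2 70.7] tilt fix (tool rotvec) [ 0.  0. -0.]
```

Request:
send_rows --deltas '[{"delta_pos": [13.5, -1, 0], "angular": [0, 0, 0]}, {"delta_pos": [13.9, -0.8, 10], "angular": [0, 0, 0]}, {"delta_pos": [0, 0, 25], "angular": [0, 0, 0]}, {"delta_pos": [0, 0, 30], "angular": [0, 0, 0]}, {"delta_pos": [0, 0, 20], "angular": [0, 0, 0]}, {"delta_pos": [0, 0, 15], "angular": [0, 0, 0]}, {"delta_pos": [0, 0, 0], "angular": [0, 0, 0]}, {"delta_pos": [0, 0, 0], "angular": [0, 0, 0]}, {"delta_pos": [0, 0, 0], "angular": [0, 0, 0]}]'

```text
time: 15.6
tool_pos: [0.5275, -0.2055, 0.2717]
orientation: [[-0.707, 0.707, 0.002], [0.707, 0.707, -0.001], [-0.002, 0.001, -1.0]]
ft_force: [0.5, -0.1, -0.5]
grip_width: 0.0633
grip_force: 39.2
```

```bash
python3 - <<'E'
from h import *
plan([0.5266,-.2049,.243],45)
C,im=shot("wrist","w7.png")
im=im[120:360,180:460]
C2,s=shot("side","s7.png");u,v=w2px([.527,-.205,.09],C2)[0].astype(int)
s=s[v-60:v+40,u-70:u+70]
cv2.imwrite("pics/c7.png",np.hstack([cv2.resize(im,(400,343),interpolation=cv2.INTER_CUBIC),cv2.resize(s,(400,343),interpolation=cv2.INTER_CUBIC)]))
E
```

```text
shift mm [ 1.1 -0.2 28.7] t 15.6 tcp [ 0.5275 -0.2055  0.2717]
turn z deg 0.02 q [-21.3  23.8 -15.6  50.5  -0.   23.7]
shift if turned first [ 1.1 -0.2 28.7] tilt fix (tool rotvec) [0.05 0.12 0.  ]
```

View pics/c7.png

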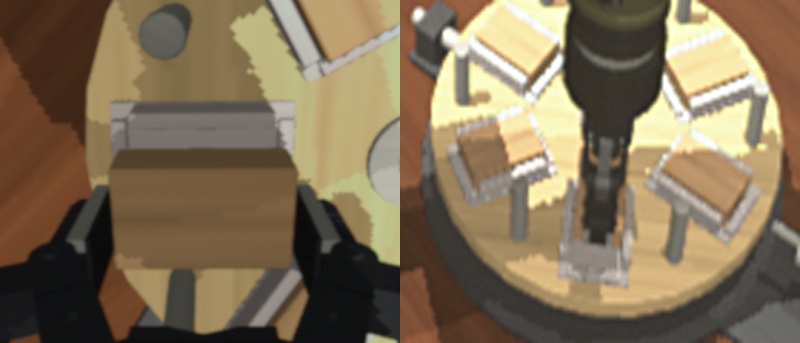

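Request:
send_rows --deltas '[{"delta_pos": [0.6, 0, 8], "angular": [0, 0, 0]}, {"delta_pos": [0, 0, 6], "angular": [0, 0, 0]}, {"delta_pos": [0, 0, 2], "angular": [0, 0, 0]}, {"delta_pos": [0, 0, 0], "angular": [0, 0, 0]}]'

```text
time: 16.1
tool_pos: [0.5263, -0.2049, 0.2537]
orientation: [[-0.707, 0.707, -0.001], [0.707, 0.707, 0.0], [0.001, -0.0, -1.0]]
ft_force: [-0.1, -0.1, -0.6]
grip_width: 0.0626
grip_force: 39.2
```

Request:
send_rows --deltas '[{"delta_pos": [0, 0, 2], "angular": [0, 0, 0]}, {"delta_pos": [0, 0, 0], "angular": [0, 0, 0]}]'

```text
time: 16.3
tool_pos: [0.5264, -0.2049, 0.2522]
orientation: [[-0.707, 0.707, -0.0], [0.707, 0.707, 0.0], [0.0, -0.0, -1.0]]
ft_force: [-0.1, -0.5, -0.6]
grip_width: 0.0629
grip_force: 39.2
```

Request:
send_rows --deltas '[{"delta_pos": [0, 0, 2], "angular": [0, 0, 0]}, {"delta_pos": [0, 0, 0], "angular": [0, 0, 0]}]'

```text
time: 16.5
tool_pos: [0.5265, -0.2049, 0.2502]
orientation: [[-0.707, 0.707, -0.0], [0.707, 0.707, 0.0], [0.0, -0.0, -1.0]]
ft_force: [0.5, -1.0, -0.8]
grip_width: 0.0631
grip_force: 39.2
```

Request:
send_rows --deltas '[{"delta_pos": [0, 0, 2], "angular": [0, 0, 0]}, {"delta_pos": [0, 0, 2], "angular": [0, 0, 0]}, {"delta_pos": [0, 0, 0], "angular": [0, 0, 0]}]'

```text
time: 16.8
tool_pos: [0.5264, -0.2049, 0.2461]
orientation: [[-0.707, 0.707, -0.001], [0.707, 0.707, 0.0], [0.001, -0.0, -1.0]]
ft_force: [-0.4, -0.3, 0.1]
grip_width: 0.0633
grip_force: 39.2
```

Request:
send_rows --deltas '[{"delta_pos": [0, 0, 2], "angular": [0, 0, 0]}, {"delta_pos": [0, 0, 0], "angular": [0, 0, 0]}]'

```text
time: 17.0
tool_pos: [0.5264, -0.2049, 0.2441]
orientation: [[-0.707, 0.707, -0.0], [0.707, 0.707, 0.0], [0.0, -0.0, -1.0]]
ft_force: [-0.1, -0.4, -0.6]
grip_width: 0.0628
grip_force: 39.2
```

Request:
send_rows --deltas '[{"delta_pos": [0, 0, 1.5], "angular": [0, 0, 0]}, {"delta_pos": [0, 0, 0], "angular": [0, 0, 0]}]'

```text
time: 17.2
tool_pos: [0.5265, -0.205, 0.2427]
orientation: [[-0.707, 0.707, -0.0], [0.707, 0.707, 0.0], [0.0, -0.0, -1.0]]
ft_force: [-0.7, -0.6, -0.4]
grip_width: 0.0629
grip_force: 39.2
```

Bottom is now below lip height with no contact. Continue to the floor.

Request:
send_rows --deltas '[{"delta_pos": [0, 0, 1], "angular": [0, 0, 0]}, {"delta_pos": [0, 0, 0], "angular": [0, 0, 0]}]'

```text
time: 17.4
tool_pos: [0.5265, -0.2049, 0.2418]
orientation: [[-0.707, 0.707, -0.0], [0.707, 0.707, 0.0], [0.0, -0.0, -1.0]]
ft_force: [-0.1, -0.6, -1.5]
grip_width: 0.0631
grip_force: 39.2
```

Request:
send_rows --deltas '[{"delta_pos": [0, 0, 0.8], "angular": [0, 0, 0]}, {"delta_pos": [0, 0, 0], "angular": [0, 0, 0]}]'

```text
time: 17.6
tool_pos: [0.5269, -0.2052, 0.2416]
orientation: [[-0.707, 0.707, 0.001], [0.707, 0.707, -0.001], [-0.001, 0.0, -1.0]]
ft_force: [0.4, -1.5, 2.4]
grip_width: 0.0631
grip_force: 39.6
```

Request:
send_rows --deltas '[{"delta_pos": [0, 0, 0.5], "angular": [0, 0, 0]}, {"delta_pos": [0, 0, 0], "angular": [0, 0, 0]}]'

```text
time: 17.8
tool_pos: [0.5269, -0.2053, 0.2416]
orientation: [[-0.707, 0.707, 0.001], [0.707, 0.707, -0.001], [-0.002, 0.0, -1.0]]
ft_force: [-1.9, -0.4, 6.1]
grip_width: 0.063
grip_force: 39.9
```

Request:
send_rows --deltas '[{"delta_pos": [0, 0, 0], "angular": [0, 0, 0]}, {"delta_pos": [0, 0, 0], "angular": [0, 0, 0]}, {"delta_pos": [0, 0, 0], "angular": [0, 0, 0]}, {"delta_pos": [0, 0, 0], "angular": [0, 0, 0]}, {"delta_pos": [0, 0, 0], "angular": [0, 0, 0]}, {"delta_pos": [0, 0, 0], "angular": [0, 0, 0]}, {"delta_pos": [0, 0, 0], "angular": [0, 0, 0]}, {"delta_pos": [0, 0, -10], "angular": [0, 0, 0]}, {"delta_pos": [0, 0, -25], "angular": [0, 0, 0]}, {"delta_pos": [0, 0, -35], "angular": [0, 0, 0]}]' --grip 1

```text
time: 18.8
tool_pos: [0.5257, -0.2047, 0.3104]
orientation: [[-0.707, 0.707, -0.004], [0.707, 0.707, 0.001], [0.004, -0.002, -1.0]]
ft_force: [1.0, -0.7, 0.3]
grip_width: 0.0848
grip_force: 0.0
```

Request:
send_rows --deltas '[{"delta_pos": [-10, 0, -35], "angular": [0, 0, 0]}, {"delta_pos": [-10, 0, -25], "angular": [0, 0, 0]}, {"delta_pos": [-10, 0, 0], "angular": [0, 0, 0]}, {"delta_pos": [0, 0, 0], "angular": [0, 0, 0]}, {"delta_pos": [0, 0, 0], "angular": [0, 0, 0]}, {"delta_pos": [0, 0, 0], "angular": [0, 0, 0]}]'

```text
time: 19.4
tool_pos: [0.5469, -0.2257, 0.3691]
orientation: [[-0.707, 0.707, -0.003], [0.707, 0.707, 0.001], [0.003, -0.001, -1.0]]
ft_force: [-0.4, 0.8, 0.3]
grip_width: 0.0855
grip_force: 0.0
```

```bash
python3 - <<'E'
from h import *
C,im=shot("wrist","w8.png")
for l in("nest","hub","peg","blank"): marks(l,"wrist")
plan([0.5265,-.205,.37],45)
u,v=w2px([[.5265,-.205,.065]],C)[0].astype(int)
cv2.imwrite("pics/c8.png",cv2.resize(im[v-80:v+80,u-100:u+110],None,fx=3.6,fy=3.6,interpolation=cv2.INTER_CUBIC));print(u-100,v-80)
import pickle;pickle.dump(C,open("C8.pkl","wb"))
E
```

```text
wrist nest []
wrist hub [([0.5969, -0.1274, 0.0675], 0.85)]
wrist peg [([0.5711, -0.2621, 0.1249], 0.77)]
wrist blank [([0.5254, -0.2067, 0.0658], 0.75)]
shift mm [29.7 -0.   0.1] t 19.65 tcp [ 0.5475 -0.2259  0.3701]
turn z deg 0.03 q [-22.4  22.4  -2.   65.6   0.   22.5]
shift if turned first [29.7 -0.   0.1] tilt fix (tool rotvec) [-0.03 -0.06 -0.  ]
223 84
```

View pics/c8.png

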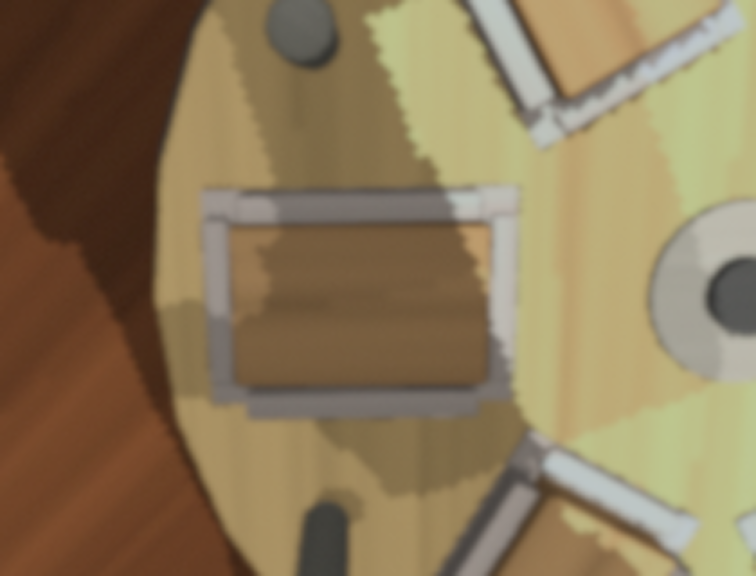

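Request:
send_rows --deltas '[{"delta_pos": [10, 6, 0], "angular": [0, 0, 0]}, {"delta_pos": [25, 16, 0], "angular": [0, 0, 0]}, {"delta_pos": [35, 22, 0], "angular": [0, 0, 0]}, {"delta_pos": [35, 22, 0], "angular": [0, 0, 0]}, {"delta_pos": [30, 19, 0], "angular": [0, 0, 0]}, {"delta_pos": [15, 10, 0], "angular": [0, 0, 0]}, {"delta_pos": [7.6, 4.9, 0], "angular": [0, 0, 0]}, {"delta_pos": [0, 0, 0], "angular": [0, 0, 0]}, {"delta_pos": [0, 0, 0], "angular": [0, 0, 0]}, {"delta_pos": [0, 0, 0], "angular": [0, 0, 0]}]' --grip -0.2

```text
time: 20.65
tool_pos: [0.5072, -0.0449, 0.3706]
orientation: [[-0.706, 0.708, 0.0], [0.708, 0.706, -0.0], [-0.0, -0.0, -1.0]]
ft_force: [0.4, 0.9, 0.1]
grip_width: 0.0345
grip_force: 0.0
```

```bash
python3 - <<'E'
from h import *
import pickle
C8=pickle.load(open("C8.pkl","rb"))
hub=np.array([.5972,-.1343]);a=np.radians([-165,135])
pg=hub+.128*np.c_[np.cos(a),np.sin(a)]
print(w2px(np.c_[pg,[.123,.123]],C8),w2px([*hub,.073],C8),"hub px meas 430,166")
C,im=shot("wrist","w9.png");marks("peg","wrist");marks("hub","wrist")
p=w2px([*pg[1],.123],C)[0];print(p)
plan([*pg[1],.27],45);print(env.state()["grip_width"])
cv2.circle(im,tuple(p.astype(int)),2,(0,0,255),-1)
u,v=p.astype(int);cv2.imwrite("pics/c9.png",cv2.resize(im[max(0,v-90):v+90,u-110:u+110],None,fx=3,fy=3))
E
```

```text
[[308.49467363  86.38444187]
 [486.0887297  -24.61469881]] [[432.90495427 165.68203985]] hub px meas 430,166
wrist peg [([0.5716, -0.2602, 0.1213], 0.79)]
wrist hub [([0.5952, -0.1303, 0.0638], 0.67)]
[323.94544426 210.95577458]
shift mm [  1.1   0.5 100.5] t 20.8 tcp [ 0.5071 -0.0449  0.3705]
turn z deg -0.06 q [ -5.1  14.3 -13.9  61.7  -0.   40. ]
shift if turned first [  1.1   0.5 100.5] tilt fix (tool rotvec) [-0.01 -0.   -0.  ]
0.0342224428132013
```

View pics/c9.png

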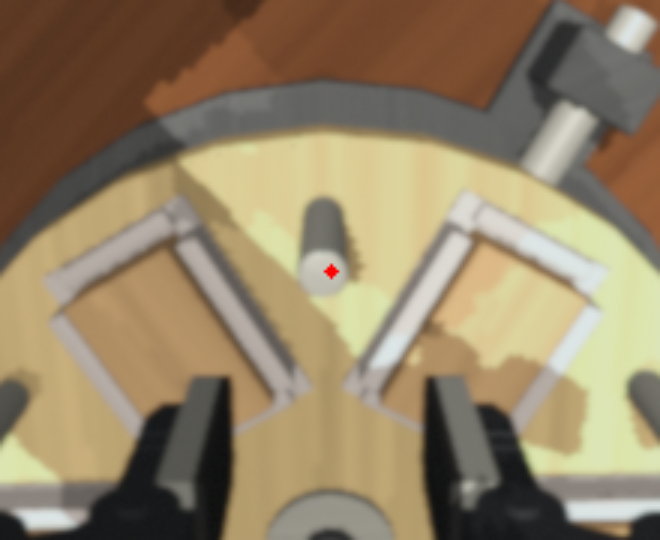

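Request:
send_rows --deltas '[{"delta_pos": [1, -0.5, 20], "angular": [0, 0, 0]}, {"delta_pos": [0, 0, 30], "angular": [0, 0, 0]}, {"delta_pos": [0, 0, 25], "angular": [0, 0, 0]}, {"delta_pos": [0, 0, 15], "angular": [0, 0, 0]}, {"delta_pos": [0, 0, 10], "angular": [0, 0, 0]}, {"delta_pos": [0, 0, 0], "angular": [0, 0, 0]}]'

```text
time: 21.4
tool_pos: [0.5054, -0.0441, 0.2694]
orientation: [[-0.707, 0.707, -0.003], [0.707, 0.707, 0.0], [0.002, -0.002, -1.0]]
ft_force: [-0.0, -0.6, -0.0]
grip_width: 0.0342
grip_force: 0.0
```

Request:
send_rows --deltas '[{"delta_pos": [0, 0, 0], "angular": [0, 0, 0]}, {"delta_pos": [0, 0, 0], "angular": [0, 0, 0]}, {"delta_pos": [0, 0, 0], "angular": [0, 0, 0]}]' --grip -0.4 --squeeze 20

```text
time: 21.7
tool_pos: [0.5064, -0.0439, 0.2715]
orientation: [[-0.707, 0.707, 0.002], [0.707, 0.707, -0.0], [-0.001, 0.001, -1.0]]
ft_force: [0.6, 0.7, -0.5]
grip_width: 0.0257
grip_force: 0.0
```

Request:
send_rows --deltas '[{"delta_pos": [-0.15, -5.6, 0], "angular": [0, 0, -2.5]}, {"delta_pos": [-0.15, -5.6, 0], "angular": [0, 0, -2.5]}, {"delta_pos": [-0.15, -5.6, 0], "angular": [0, 0, -2.5]}, {"delta_pos": [-0.15, -5.6, 0], "angular": [0, 0, -2.5]}, {"delta_pos": [-0.15, -5.6, 0], "angular": [0, 0, -2.5]}, {"delta_pos": [-0.15, -5.6, 0], "angular": [0, 0, -2.5]}]'

```text
time: 22.3
tool_pos: [0.486, -0.0704, 0.2713]
orientation: [[-0.867, 0.498, 0.002], [0.498, 0.867, -0.0], [-0.002, 0.001, -1.0]]
ft_force: [0.6, 1.1, 0.5]
grip_width: 0.0254
grip_force: 0.1
```

```bash
cat >> h.py <<'E'
def arc():
    s=env.state();d=s["tool_pos"][:2]-np.array([.5972,-.1343])
    print("t",round(s["time"],2),"phi",np.degrees(np.arctan2(d[1],d[0])).round(2),"r",np.hypot(*d).round(4),"yaw",yaw(s["orientation"]).round(2),s["tool_pos"][2].round(4),s["ft_force"].round(1),s["grip_width"].round(4))
E
python3 -c "from h import *;arc()"
```

```text
Traceback (most recent call last):
  File "h.py", line 43, in arc
    print("t",round(s["time"],2),"phi",np.degrees(np.arctan2(d[1],d[0])).round(2),"r",np.hypot(*d).round(4),"yaw",yaw(s["orientation"]).round(2),s["tool_pos"][2].round(4),s["ft_force"].round(1),s["grip_width"].round(4))
                                                                                                                                                                                                  ^^^^^^^^^^^^^^^^^^^^^
AttributeError: 'float' object has no attribute 'round'
```

Request:
send_rows --deltas '[{"delta_pos": [-0.15, -5.6, 0], "angular": [0, 0, -2.5]}, {"delta_pos": [-0.15, -5.6, 0], "angular": [0, 0, -2.5]}, {"delta_pos": [-0.15, -5.6, 0], "angular": [0, 0, -2.5]}, {"delta_pos": [-0.15, -5.6, 0], "angular": [0, 0, -2.5]}, {"delta_pos": [-0.15, -5.6, 0], "angular": [0, 0, -2.5]}, {"delta_pos": [-0.15, -5.6, 0], "angular": [0, 0, -2.5]}, {"delta_pos": [-0.15, -5.6, 0], "angular": [0, 0, -2.5]}, {"delta_pos": [-0.15, -5.6, 0], "angular": [0, 0, -2.5]}, {"delta_pos": [-0.15, -5.6, 0], "angular": [0, 0, -2.5]}, {"delta_pos": [-0.15, -5.6, 0], "angular": [0, 0, -2.5]}]'

```text
time: 23.3
tool_pos: [0.4694, -0.1237, 0.2713]
orientation: [[-0.996, 0.085, 0.001], [0.085, 0.996, 0.0], [-0.001, 0.0, -1.0]]
ft_force: [0.1, -0.0, 0.4]
grip_width: 0.0257
grip_force: 0.2
```

```bash
sed -i 's/s\["tool_pos"\]\[2\].round(4),s\["ft_force"\].round(1),s\["grip_width"\].round(4)/round(s["tool_pos"][2],4),np.round(s["ft_force"],1)/' h.py
python3 -c "from h import *;arc()"
```

```text
t 23.3 phi 175.27 r 0.1282 yaw 85.13 0.2713 [ 0.1 -0.   0.4]
```

Request:
send_rows --deltas '[{"delta_pos": [-0.15, -5.6, 0], "angular": [0, 0, -2.5]}, {"delta_pos": [-0.15, -5.6, 0], "angular": [0, 0, -2.5]}, {"delta_pos": [-0.15, -5.6, 0], "angular": [0, 0, -2.5]}, {"delta_pos": [-0.15, -5.6, 0], "angular": [0, 0, -2.5]}, {"delta_pos": [-0.1, -4.5, 0], "angular": [0, 0, -2]}, {"delta_pos": [-0.1, -4.5, 0], "angular": [0, 0, -2]}, {"delta_pos": [-0.1, -4.5, 0], "angular": [0, 0, -2]}, {"delta_pos": [-0.05, -3.3, 0], "angular": [0, 0, -1.5]}, {"delta_pos": [-0.05, -3.3, 0], "angular": [0, 0, -1.5]}, {"delta_pos": [0, -2.2, 0], "angular": [0, 0, -1]}]'

```text
time: 24.3
tool_pos: [0.4733, -0.1669, 0.2713]
orientation: [[-0.965, -0.261, 0.001], [-0.261, 0.965, 0.003], [-0.002, 0.003, -1.0]]
ft_force: [0.1, 2.8, 1.4]
grip_width: 0.0259
grip_force: 1.9
```

Request:
send_rows --deltas '[{"delta_pos": [0, 0, 0], "angular": [0, 0, 0]}, {"delta_pos": [0, 0, 0], "angular": [0, 0, 0]}, {"delta_pos": [0, 0, 0], "angular": [0, 0, 0]}, {"delta_pos": [0, 0, 0], "angular": [0, 0, 0]}]'

```text
time: 24.7
tool_pos: [0.4732, -0.168, 0.2707]
orientation: [[-0.966, -0.259, 0.0], [-0.259, 0.966, -0.0], [-0.0, -0.0, -1.0]]
ft_force: [1.0, 0.8, -0.2]
grip_width: 0.0256
grip_force: 0.5
```

```bash
python3 - <<'E'
from h import *
arc()
for c in("top","side"):
    C,im=shot(c)
    for l in("nest","blank","hub","peg"): 
        for p,cf in marks(l,c):
            d=np.array(p[:2])-[.5972,-.1343]
            print("   ang",np.degrees(np.arctan2(d[1],d[0])).round(1),"r",np.hypot(*d).round(3))
E
```

```text
t 24.7 phi -164.8 r 0.1285 yaw 105.0 0.2707 [ 1.   0.8 -0.2]
top nest [([0.6178, -0.2316, 0.0638], 0.87), ([0.5934, -0.134, 0.0638], 0.65)]
   ang -78.0 r 0.099
   ang 175.5 r 0.004
top blank [([0.6187, -0.2294, 0.0642], 0.55)]
   ang -77.3 r 0.098
top hub [([0.59, -0.1347, 0.0633], 0.72)]
   ang -176.8 r 0.007
top peg [([0.6843, -0.2323, 0.1241], 0.96), ([0.6426, -0.2933, 0.0754], 0.57)]
   ang -48.4 r 0.131
   ang -74.1 r 0.165
side nest [([0.6198, -0.2269, 0.0675], 0.78), ([0.6181, -0.2362, 0.0636], 0.44)]
   ang -76.3 r 0.095
   ang -78.4 r 0.104
side blank [([0.6182, -0.2348, 0.0675], 0.85)]
   ang -78.2 r 0.103
side hub [([0.5952, -0.1339, 0.065], 0.59)]
   ang 168.7 r 0.002
side peg [([0.6822, -0.2292, 0.1239], 0.85)]
   ang -48.1 r 0.127
```

Request:
send_rows --deltas '[{"delta_pos": [0, -2.2, 0], "angular": [0, 0, -1]}, {"delta_pos": [0, -2.2, 0], "angular": [0, 0, -1]}, {"delta_pos": [0, 0, 0], "angular": [0, 0, 0]}, {"delta_pos": [0, 0, 0], "angular": [0, 0, 0]}, {"delta_pos": [0, 0, 0], "angular": [0, 0, 0]}, {"delta_pos": [0, 1, 0], "angular": [0, 0, 0]}, {"delta_pos": [0, 0, 0], "angular": [0, 0, 0]}, {"delta_pos": [0, 0, 0], "angular": [0, 0, 0]}]'

```text
time: 26.0
tool_pos: [0.474, -0.1711, 0.2706]
orientation: [[-0.956, -0.293, -0.0], [-0.293, 0.956, -0.0], [0.0, -0.0, -1.0]]
ft_force: [0.1, 0.0, 1.2]
grip_width: 0.0256
grip_force: 0.0
```

Request:
send_rows --deltas '[{"delta_pos": [0, 0, 0], "angular": [0, 0, 0]}, {"delta_pos": [0, 0, 0], "angular": [0, 0, 0]}, {"delta_pos": [0, 0, 0], "angular": [0, 0, 0]}, {"delta_pos": [0, 0, -20], "angular": [0, 0, 0]}, {"delta_pos": [0, 0, -30], "angular": [0, 0, 0]}, {"delta_pos": [0, 0, -40], "angular": [0, 0, 0]}, {"delta_pos": [0, 0, -10], "angular": [0, 0, 0]}, {"delta_pos": [0, 0, 0], "angular": [0, 0, 0]}]' --grip -0.2

```text
time: 26.8
tool_pos: [0.4748, -0.1714, 0.3726]
orientation: [[-0.956, -0.293, 0.004], [-0.293, 0.956, -0.002], [-0.004, -0.003, -1.0]]
ft_force: [0.5, 0.4, -0.1]
grip_width: 0.0337
grip_force: 0.0
```

```bash
python3 - <<'E'
from h import *
arc()
for c in("top","side","wrist"):
    C,im=shot(c,c+"10.png")
    for l in("nest","blank","peg"): 
        for p,cf in marks(l,c)[:2]:
            d=np.array(p[:2])-[.5972,-.1343]
            print("   ang",np.degrees(np.arctan2(d[1],d[0])).round(1),"r",np.hypot(*d).round(3))
    if c=="wrist":
        for a in(-165,): 
            print(w2px([.5972+.128*np.cos(np.radians(a)),-.1343+.128*np.sin(np.radians(a)),.123],C))
            u,v=w2px([.4736,-.1674,.123],C)[0].astype(int);cv2.circle(im,(u,v),2,(0,0,255),-1)
            w=im[max(0,v-90):v+90,u-110:u+110]
    if c=="side": s=im[180:340,280:460]
cv2.imwrite("pics/c10.png",np.hstack([cv2.resize(w,(400,330)),cv2.resize(s,(371,330))]))
E
```

```text
t 26.8 phi -163.11 r 0.1279 yaw 107.02 0.3726 [ 0.5  0.4 -0.1]
top nest [([0.6227, -0.2273, 0.0652], 0.64)]
   ang -74.7 r 0.096
top blank [([0.624, -0.2288, 0.0625], 0.62)]
   ang -74.2 r 0.098
top peg [([0.6923, -0.2238, 0.1251], 0.93)]
   ang -43.3 r 0.131
side nest [([0.6229, -0.2273, 0.067], 0.7)]
   ang -74.6 r 0.096
side blank [([0.6225, -0.2339, 0.0664], 0.82), ([0.6843, -0.2262, 0.124], 0.71), ([0.5942, -0.1366, 0.061], 0.36)]
   ang -75.7 r 0.103
   ang -46.5 r 0.127
side peg [([0.6875, -0.2273, 0.1255], 0.68), ([0.4795, 0.4663, 0.0033], 0.28)]
   ang -45.8 r 0.13
   ang 101.1 r 0.612
wrist nest [([0.6232, -0.2287, 0.0638], 0.77)]
   ang -74.6 r 0.098
wrist blank [([0.6206, -0.2323, 0.0648], 0.53)]
   ang -76.6 r 0.101
wrist peg [([0.6925, -0.2253, 0.1239], 0.71), ([0.6398, -0.2887, 0.0755], 0.44)]
   ang -43.7 r 0.132
   ang -74.6 r 0.16
[[327.65119574 216.2520018 ]]
```

View pics/c10.png

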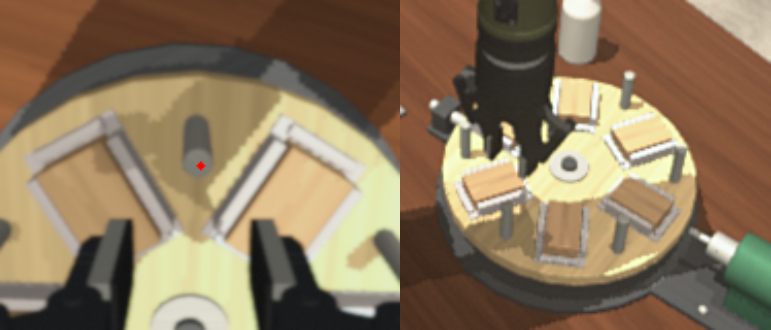

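```bash
python3 -c "
from cell import env
print(env.sign_off())"
```

```text
the job is handed in; nothing more can be done
None
```

The blank went from the holder to the bench and then into the empty nest, where it sits level. The table is turned one click anticlockwise and the job is handed in; the final pictures put the nest at the drill to within about a degree, but no verdict came back.

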